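# Centre the egg cup on its serving stand

### The job

The egg cup with its boiled egg stands near the edge of the small round wooden stand; it wobbles and tips easily unless it is touched low, at its foot. Nudge it with slow, light taps of the fingers until it stands in the middle of the stand, without gripping it or lifting it, and without tipping the cup or losing the egg. Leave the stand and the things round it where they are.

Things in the scene. Friction and masses are not known exactly. Their poses are not given: they have to be found in the camera images.
- egg_cup: White egg cup, 0.1 kg, 42 mm high (79 mm with egg). Origin: centre of its underside, z up. It stands on a 30 mm wide base ring and wobbles; its foot flares to 48 mm, widest 6 to 11 mm up; narrow stem; bowl 46 mm wide at the rim. Starts near the stand's edge, 22 to 29 mm off centre, any direction. An upright finger within 6 mm of the stand's top meets the foot and slides it; pushed at the bowl it tips.
- egg_centre (a point): Middle of the brown hen's egg, at its widest part: 42 mm across, 51 mm tall, about 0.06 kg. The egg sits loosely in the egg cup, blunt end down; this point starts 50 mm above the cup's origin.
- stand_top (a point): Centre of the flat top of the round wooden stand, 110 mm across with no lip, 35 mm above the worktop. The stand is loose, weighs 0.9 kg and stands on the worktop; the top's height is 35 mm.
- salt_shaker: Bystander: salt shaker with a grey cap, 44 mm across, 90 mm high, origin under its centre.
- teaspoon: Bystander: small teaspoon with a red handle lying flat, 132 x 26 x 11 mm, origin under its centre.
- spice_jar: Bystander: glass spice jar with a yellow cap, 45 mm across, 100 mm high, origin under its centre.
- mug: Bystander: white mug with a handle, 92 x 127 x 95 mm, origin under its centre.
- egg: The same egg; origin at its blunt lower end, 22.5 mm below egg_centre.
Mind the look-alikes: they are no part of the job. Leave any purple look-alike of the egg_cup alone.

How it is judged:
At the end, for the whole second after the job is handed in: The egg cup stands upright and still on the stand, its centre within 8 mm of the centre of the stand's top, with the egg still seated in it (horizontal distance between egg_cup and stand_top below 0.008 m and z of egg_cup in the frame of stand_top between -0.004 and 0.004 m and angle between egg_cup's own z axis and vertical below 0.1 rad and horizontal distance between egg_centre and egg_cup below 0.01 m and z of egg_centre in the frame of egg_cup above 0.042 m and linear speed of egg_cup below 0.02 m/s); the robot touches nothing.
It fails at once if the egg cup is tipped by more than 20 degrees (angle between egg_cup's own z axis and vertical above 0.35 rad).
It fails at once if the egg cup is lifted off the stand or falls off it (z of egg_cup in the frame of stand_top above 0.012 m or z of egg_cup in the frame of stand_top below -0.012 m).
It fails at once if the egg comes out of the cup (distance between egg_centre and egg_cup above 0.064 m or distance between egg_centre and egg_cup below 0.036 m).
It fails at once if the egg cup or egg is gripped or struck instead of lightly tapped (more than 5 N from the fingers) (contact force between the fingers and egg_cup above 5 N or contact force between the fingers and egg above 5 N).
It fails at once if the stand or a bystander is moved by more than 20 mm (distance of any of stand_top, salt_shaker, teaspoon, spice_jar, mug from where it was at the start of the episode above 0.02 m).
It also fails if it takes over 38 s, if anything falls off the work surface, if the arm or the gripper's body presses on something with over 40 N, if the wrist force passes 120 N, or if a joint passes its speed limit or range.

### The arm

A 6-joint arm with a two-finger parallel gripper is mounted at the origin on a cart in front of the work surface, level with it; the furniture and walls round the work are solid. World frame = base frame: x ahead of the robot, y to its left, z up, the work surface at z = 0. Lengths are in m, angles in rad, forces in N, time in s.
With the tool pointing down it reaches from about 0.35 to 0.775 m from the base axis. Payload 7.3 kg.
Tool frame: the origin (TCP) lies on the centre line of the jaws, within the pads' length; the fingertips stand 14 mm ahead of it and the grasp point (between the pads) lies 5 mm behind it; z points along the fingers, y is the line along which they close (so a half turn about z gives the same grasp; the last joint's range is limited). The gripper opens to 92 mm and grips with 3 to 60 N. Pads are 19 mm wide; open, the fingers measure 130 mm over their backs; the gripper's body (75 mm by 190 mm) begins 47 mm behind the grasp point.
Start: joints at [1.184, 0.342, 1.524, -0, 1.275, -0.146], TCP at [0.125, 0.51, 0.241] pointing down, gripper open.
Joint ranges: [-2.53, 2.53], [-0.77, 2.02], [0.04, 2.7], [-1, 4.14], [0.28, 2.66], [-3.11, 3.11]. Speed limits (rad/s): [2.57, 2.57, 3.14, 3.14, 3.14, 3.14].

### API

Orientations are given as a 3x3 rotation matrix whose columns are the frame's x, y, z axes.
In Python, from cell import arm, optics gives the robot as it stands.
- The arm moves only by the tool drive_tool, never from a script. Its argument "rows" is a list of rows, each an object with "turn": the turn, a rotation vector about the tool's x, y, z normalised to -1 to 1, where 1 is 180 degrees, a list of three; "slide": the shift along the tool's x, y, z normalised to -1 to 1, where 1 is 20 cm, a list of three; "grip": the opening, from 0 (shut) to 1 (fully open). In form: [{"turn": [wx, wy, wz], "slide": [x, y, z], "grip": grip}, ...]. A call has 1 to 12 rows; each row is the pose to reach, as a shift and turn from the pose commanded when the call began, along the tool's axes at that moment, turning the shorter way round; what a row does not reach only later rows make up. A row lasts 1/10 s, in which the tool goes at most 50 mm and 8.59 degrees, less where a joint would pass 70% of its speed; a pose out of reach is approached as far as the arm can. A call with a number of a shift or a turn outside -1 to 1 is refused whole. A call with a gripper value outside its range is refused whole. The fingers move at their own pace and stop on an object; "squeeze" is the grip in N (left out, the last holds). Time passes only in rows, so rows that repeat a pose let the fingers close. It gives the time, the measured TCP pose, the force, the opening and the grip force at its end, in the units of the state.
- arm.sense(): the state, without advancing time (a new reading comes with each control period).
- optics.get_image(name): name is "scene" or "top" or "wrist"; returns (picture, depth): 384x512x3 uint8, blue, green, red; 384x512 float32, m along the optical axis (not along the pixel's ray), 0 where there is no reading.
- optics.camera_info(name): a dict with "intrinsics" (3x3 intrinsics, pixels), "camera_from_world" (4x4, takes a point from world to camera coordinates); the wrist camera has in their place "mount" (4x4, takes a point from camera to tool coordinates, whose origin is the TCP and whose axes are the flange's). Camera axes: x right, y up, looking along -z (the intrinsics and any distortion apply to the point x, -y, -z); pixel columns grow to the right and rows downward; lengths in m; the calibration is good to about 2 mm. A picture is of the moment at which its call begins: read the wrist's pose just before it. camera_info takes no time and is no camera call.
- arm.hand_in(): hands the job in; it is judged then, once.
The state is a dict: "time_s": time; "q": joint angles; "joint_vel": joint speeds; "effort": joint torques, N m; "tool_pos": TCP position; "tcp_rot": TCP orientation; "wrist_force": force on the tool from outside, world axes, zero at the start; "wrist_torque": the same for the moment, N m; "opening": finger opening in m; "grasp_force": force on a finger pad.
Only numpy, scipy, OpenCV 4.12 (cv2) and the standard library are available. Lean on these libraries where they do the work, as an engineer would, in place of code of your own. Each camera call takes 0.05 s, during which the arm holds its last target. There are 200 camera calls.

## Working session

There is one attempt and no reset: what is moved stays moved. The work goes in short steps, Python scripts to look and compute and a tool call to move; the robot and the scene stay as the last step left them, time stands still between calls to the robot, and variables do not carry over. Pictures are saved under pics/ and viewed, at most 10 in all, crops included, and the job is handed in when it is done.

Besides the shell and the picture viewer there is one more tool, called by a JSON object that holds its "method" and its "body", one argument or row to a line. drive_tool: Moves the arm, as the interface text tells. Its arguments: {"type":"object","properties":{"rows":{"type":"array"},"squeeze":{"type":"number"}},"required":["rows"]}

```bash
mkdir -p pics; ls
python3 - <<'E'
from cell import arm, optics
import cv2,numpy as np
s=arm.sense();print(s['time_s'],s['tool_pos'],s['tcp_rot'],s['opening'])
for n in('scene','top'):
    p,d=optics.get_image(n);cv2.imwrite(f'pics/{n}0.png',p);np.save(f'pics/{n}0.npy',d)
    c=optics.camera_info(n);print(n,c)
a=cv2.imread('pics/scene0.png');b=cv2.imread('pics/top0.png')
E
```

```text
pics
0.0 [0.12502145 0.50949937 0.24003286] [[-9.71142934e-01  2.38497435e-01 -6.12533552e-04]
 [ 2.38498093e-01  9.71141871e-01 -1.45832525e-03]
 [ 2.47050148e-04 -1.56233035e-03 -9.99998749e-01]] 0.0919374649873942
scene {'intrinsics': array([[351.74520628,   0.        , 256.72159444],
       [  0.        , 351.74520628, 196.49514921],
       [  0.        ,   0.        ,   1.        ]]), 'camera_from_world': array([[ 0.8633698 , -0.50444651,  0.01123895, -0.36546179],
       [ 0.21427278,  0.38671599,  0.89696038, -0.27928687],
       [-0.45681481, -0.7720003 ,  0.44196806, -0.47871852],
       [ 0.        ,  0.        ,  0.        ,  1.        ]])}
top {'intrinsics': array([[422.69337088,   0.        , 256.90157113],
       [  0.        , 422.69337088, 196.87879978],
       [  0.        ,   0.        ,   1.        ]]), 'camera_from_world': array([[ 0.00423129, -0.99984526, -0.0170748 ,  0.18221065],
       [ 0.98809985,  0.00155497,  0.15380593, -0.54611029],
       [-0.15375558, -0.0175224 ,  0.98795353, -0.84164166],
       [ 0.        ,  0.        ,  0.        ,  1.        ]])}
```

View pics/top0.png

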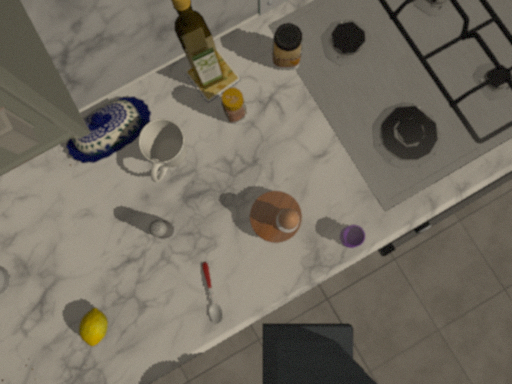

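View pics/scene0.png

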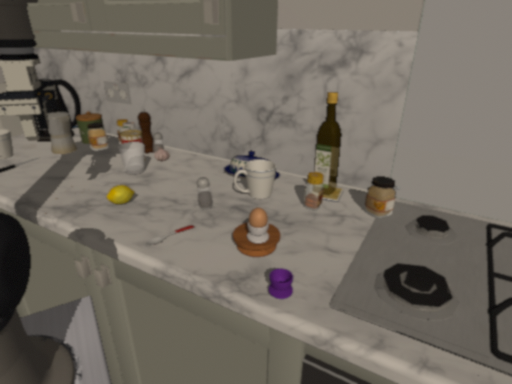

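The top view shows the stand at about (275,217), with the egg and cup on its right side at about (289,217). The purple look-alike is at (352,236), the spoon at (210,290), the shaker at (160,228) and the mug at (161,142). The scene view shows the cup upright on the stand at (258,230).

```bash
cat > h.py <<'E'
from cell import arm, optics
import cv2,numpy as np
def cloud(n,d,c=None):
    c=c or optics.camera_info(n);K=c['intrinsics'];v,u=np.indices(d.shape)
    P=np.stack([(u-K[0,2])/K[0,0]*d,-(v-K[1,2])/K[1,1]*d,-d],-1)
    if 'mount' in c: return P@c['mount'][:3,:3].T+c['mount'][:3,3]
    M=c['camera_from_world'];return (P-M[:3,3])@M[:3,:3]
def ray(n,uv,z):
    c=optics.camera_info(n);K=c['intrinsics'];M=c['camera_from_world']
    uv=np.atleast_2d(uv).astype(float);r=np.stack([(uv[:,0]-K[0,2])/K[0,0],-(uv[:,1]-K[1,2])/K[1,1],-np.ones(len(uv))],1)@M[:3,:3]
    o=-M[:3,:3].T@M[:3,3];return o+r*((z-o[2])/r[:,2])[:,None]
def circ(p):
    A=np.c_[2*p,np.ones(len(p))];s=np.linalg.lstsq(A,(p**2).sum(1),rcond=None)[0];return s[:2],np.sqrt(s[2]+s[:2]@s[:2])
E
python3 - <<'E'
from h import *
for n in('top','scene'):
    p=cv2.imread(f'pics/{n}0.png');d=np.load(f'pics/{n}0.npy');P=cloud(n,d)
    c0=ray(n,[(275,217)] if n=='top' else [(256,238)],.035)[0]
    near=(np.hypot(P[...,0]-c0[0],P[...,1]-c0[1])<.09)&(d>0)
    print(n,'zhist',np.histogram(P[near][:,2],bins=np.arange(-.01,.13,.01))[0])
    hsv=cv2.cvtColor(p,cv2.COLOR_BGR2HSV)
    m=(near&(P[...,2]>.028)&(P[...,2]<.045)&(hsv[...,1]>90))
    q=P[m];print('stand pts',len(q),'z',np.median(q[:,2]),'mean',q.mean(0))
    m2=(near&(P[...,2]>.015)).astype(np.uint8)
    h=cv2.convexHull(np.argwhere(m)[:,::-1].astype(np.int32))[:,0]
    print('stand circle',circ(ray(n,h,.035)[:,:2]))
    e=P[near&(P[...,2]>.085)];print('egg top part',len(e),e.mean(0),e[:,2].max())
    # sphere-ish fit: lateral
    A=np.c_[2*e,np.ones(len(e))];s=np.linalg.lstsq(A,(e**2).sum(1),rcond=None)[0];print('sphere',s[:3],np.sqrt(s[3]+s[:3]@s[:3]))
    big=P[(d>0)&(P[...,2]>.02)&(np.hypot(P[...,0]-c0[0],P[...,1]-c0[1])<.3)]
    if n=='top':
        x0,y0=200,150;cv2.imwrite('pics/c.png',cv2.resize(p[150:290,190:380],None,fx=4,fy=4,interpolation=cv2.INTER_CUBIC))
        for nm,uv in dict(purple=(352,236),spoon=(210,290),shaker=(160,228),jar=(234,105),mug=(161,142)).items(): print(nm,P[uv[1],uv[0]])
for k,v in optics.camera_info('wrist').items():print(k,v)
E
```

```text
top zhist [2209  984    0   10 1657   44    1    0   54   15   84  181   67    0]
stand pts 1563 z 0.03413922308883541 mean [0.50839236 0.15315283 0.0341621 ]
stand circle (array([0.5063621 , 0.14566037]), np.float64(0.05358613444657194))
egg top part 346 [0.49473692 0.12304745 0.10377522] 0.11556413300755819
sphere [0.49651198 0.1221873  0.09299343] 0.019198121560804932
purple [ 0.46618251 -0.01793075  0.01607584]
spoon [0.3520171  0.28251774 0.00922357]
shaker [0.47637846 0.37456696 0.08604833]
jar [0.7256018  0.23011948 0.10000165]
mug [0.6745778  0.39898812 0.00916361]
scene zhist [ 837 1167   72   75  638  153   22   59   96   76   90   92   33    0]
stand pts 616 z 0.03483970797069062 mean [0.49548548 0.13196859 0.03442379]
stand circle (array([0.50234642, 0.13943974]), np.float64(0.05598530255003686))
egg top part 258 [0.48934488 0.11170375 0.09957018] 0.11398519379829418
sphere [0.49529662 0.12156289 0.09215992] 0.019963955141848743
intrinsics [[272.54757404   0.         255.84155221]
 [  0.         272.54757404 188.14344627]
 [  0.           0.           1.        ]]
mount [[-8.22341447e-04  9.64360242e-01  2.64591472e-01  7.12058304e-02]
 [ 9.99999586e-01  8.96380162e-04 -1.59084051e-04  3.32280771e-04]
 [-3.90588880e-04  2.64591231e-01 -9.64360580e-01 -1.43929392e-01]
 [ 0.00000000e+00  0.00000000e+00  0.00000000e+00  1.00000000e+00]]
```

View pics/c.png

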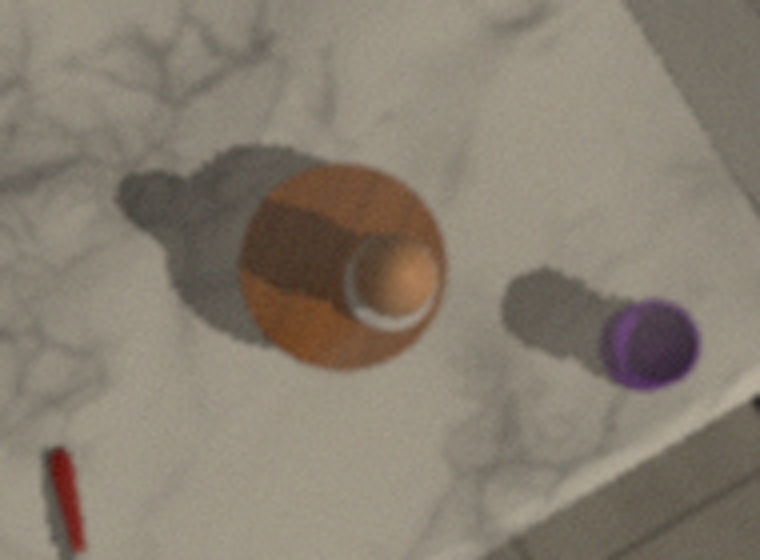

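The crop shows the stand's disc centred at about (343,266), which is (275.8,216.5) in the full image. The egg is centred at about (400,275), and the white cup rim shows at its lower left. The cup has to go roughly towards +y and a little +x. I'll push along tool x with the fingers closed and the body leaning back, and first take a wrist-camera look from a hover.

{"method": "drive_tool", "body": {
  "rows": [
    {"turn": [0,0,0.55],"slide": [-1,-0.88,0],"grip": 0},
    {"turn": [0,0,0.55],"slide": [-1,-0.88,0],"grip": 0},
    {"turn": [0,0,0.55],"slide": [-1,-0.88,0],"grip": 0},
    {"turn": [0,0,0.55],"slide": [-1,-0.88,0],"grip": 0},
    {"turn": [0,0,0.55],"slide": [-1,-0.88,0],"grip": 0},
    {"turn": [0,0,0.55],"slide": [-1,-0.88,0],"grip": 0},
    {"turn": [0,0,0.55],"slide": [-1,-0.88,0],"grip": 0},
    {"turn": [0,0,0.55],"slide": [-1,-0.88,0],"grip": 0},
    {"turn": [0,0,0.55],"slide": [-1,-0.88,0],"grip": 0},
    {"turn": [0,0,0.55],"slide": [-1,-0.88,0],"grip": 0},
    {"turn": [0,0,0.55],"slide": [-1,-0.88,0],"grip": 0},
    {"turn": [0,0,0.55],"slide": [-1,-0.88,0],"grip": 0}
  ]
}}

```text
time_s: 1.3
tool_pos: [0.2773, 0.2911, 0.2405]
tcp_rot: [[0.392, 0.92, -0.001], [0.92, -0.392, -0.0], [-0.001, -0.0, -1.0]]
wrist_force: [0.5, -0.5, -0.0]
opening: 0.0018
grasp_force: 0.0
```

{"method": "drive_tool", "body": {
  "rows": [
    {"turn": [0,0,0],"slide": [-0.84,1,0],"grip": 0},
    {"turn": [0,0,0],"slide": [-0.84,1,0],"grip": 0},
    {"turn": [0,0,0],"slide": [-0.84,1,0],"grip": 0},
    {"turn": [0,0,0],"slide": [-0.84,1,0],"grip": 0},
    {"turn": [0,0,0],"slide": [-0.84,1,0],"grip": 0},
    {"turn": [0,0,0],"slide": [-0.84,1,0],"grip": 0}
  ]
}}

```text
time_s: 1.9
tool_pos: [0.3984, 0.0551, 0.2406]
tcp_rot: [[0.392, 0.92, 0.001], [0.92, -0.392, -0.001], [-0.001, 0.001, -1.0]]
wrist_force: [-0.0, 1.2, 0.5]
opening: 0.0006
grasp_force: 0.0
```

{"method": "drive_tool", "body": {
  "rows": [
    {"turn": [0,0,0],"slide": [0,0.34,0],"grip": 0},
    {"turn": [0,0,0],"slide": [0,0.34,0],"grip": 0},
    {"turn": [0,0,0],"slide": [0,0.34,0],"grip": 0},
    {"turn": [0,0,0],"slide": [0,0.34,0],"grip": 0}
  ]
}}

```text
time_s: 2.3
tool_pos: [0.4585, 0.0332, 0.2401]
tcp_rot: [[0.387, 0.922, -0.002], [0.922, -0.387, 0.001], [-0.0, -0.002, -1.0]]
wrist_force: [0.7, 0.3, -0.2]
opening: 0.0003
grasp_force: 0.0
```

```bash
cat > w.py <<'E'
from h import *
import sys
s=arm.sense();p,d=optics.get_image('wrist');tag=sys.argv[1]
T=np.array(s['tool_pos']);R=np.array(s['tcp_rot']);P=cloud('wrist',d)@R.T+T
cv2.imwrite(f'pics/w{tag}.png',p);np.savez(f'pics/w{tag}.npz',d=d,T=T,R=R)
print(s['time_s'],T.round(4),s['q'])
c=optics.camera_info('wrist');K=c['intrinsics'];m=c['mount'];Rw=R@m[:3,:3];o=R@m[:3,3]+T
def wray(uv,z):
    uv=np.atleast_2d(uv).astype(float);r=np.stack([(uv[:,0]-K[0,2])/K[0,0],-(uv[:,1]-K[1,2])/K[1,1],-np.ones(len(uv))],1)@Rw.T
    return o+r*((z-o[2])/r[:,2])[:,None]
near=(d>0)&(np.hypot(P[...,0]-.503,P[...,1]-.143)<.085)
hsv=cv2.cvtColor(p,cv2.COLOR_BGR2HSV)
m1=near&(abs(P[...,2]-.035)<.008)&(hsv[...,1]>90)
h=cv2.convexHull(np.argwhere(m1)[:,::-1].astype(np.int32))[:,0]
q=wray(h,.035)[:,:2];cc,r=circ(q)
for _ in range(4):
    k=abs(np.hypot(*(q-cc).T)-r)<.0025;cc,r=circ(q[k])
print('stand',cc.round(4),r.round(4),'z',np.median(P[m1][:,2]).round(4),k.sum(),len(k))
e=P[near&(P[...,2]>.083)]
A=np.c_[2*e,np.ones(len(e))];t=np.linalg.lstsq(A,(e**2).sum(1),rcond=None)[0];print('egg sphere',t[:3].round(4),np.sqrt(t[3]+t[:3]@t[:3]).round(4),e[:,2].max().round(4),len(e))
w=near&(P[...,2]>.042)&(P[...,2]<.082);b=P[w];print('cup pts',len(b),circ(P[near&(abs(P[...,2]-.075)<.004)][:,:2]))
off=cc-t[:2];print('offset needed',off.round(4),np.linalg.norm(off).round(4),'az',np.degrees(np.arctan2(off[1],off[0])).round(1))
E
python3 w.py 1
```

```text
2.3 [0.4585 0.0332 0.2401] [-9.49601846e-02  2.24140765e-01  1.69206109e+00  4.18800343e-04
  1.22762853e+00  3.02599223e-01]
stand [0.5071 0.1462] 0.0541 z 0.0351 47 47
egg sphere [0.4932 0.1208 0.2154] 0.1109 0.3175 5701
cup pts 173 (array([0.49619986, 0.12255594]), np.float64(0.021992190580937983))
offset needed [0.0138 0.0254] 0.0289 az 61.4
```

View pics/w1.png

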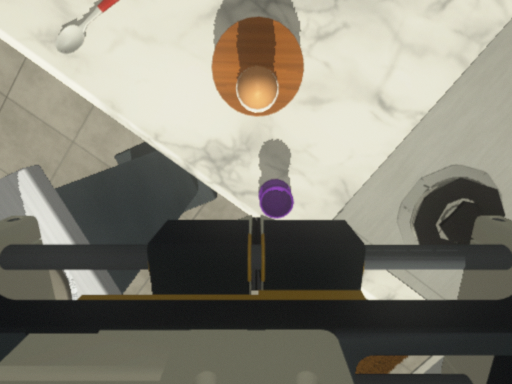

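The wrist view shows the stand at (257,66) with the egg on its near side at (257,89), so the push line is already along tool x. The purple look-alike at (276,198) lies behind the push start. The offset is about 26 mm along tool x and under 1 mm sideways. I'll tilt 18° so the body clears the egg, then go down behind the cup.

{"method": "drive_tool", "body": {
  "rows": [
    {"turn": [0,0.1,0],"slide": [0.1,0,0.2],"grip": 0},
    {"turn": [0,0.1,0],"slide": [0.185,0,0.4],"grip": 0},
    {"turn": [0,0.1,0],"slide": [0.185,0,0.6],"grip": 0},
    {"turn": [0,0.1,0],"slide": [0.185,0,0.75],"grip": 0},
    {"turn": [0,0.1,0],"slide": [0.185,0,0.85],"grip": 0},
    {"turn": [0,0.1,0],"slide": [0.185,0,0.89],"grip": 0},
    {"turn": [0,0.1,0],"slide": [0.185,0,0.91],"grip": 0},
    {"turn": [0,0.1,0],"slide": [0.185,0,0.91],"grip": 0},
    {"turn": [0,0.1,0],"slide": [0.185,0,0.91],"grip": 0}
  ]
}}

```text
time_s: 3.25
tool_pos: [0.4743, 0.0669, 0.0598]
tcp_rot: [[0.367, 0.922, 0.121], [0.877, -0.387, 0.285], [0.31, 0.002, -0.951]]
wrist_force: [-0.3, -1.0, -0.4]
opening: 0.0007
grasp_force: 0.0
```

```bash
sed -i 's/e=P\[near&(P\[...,2\]>.083)\]/e=P[near\&(P[...,2]>.085)\&(P[...,2]<.118)]/' w.py; python3 w.py 2
python3 - <<'E'
from h import *
s=arm.sense();p,d=optics.get_image('scene');cv2.imwrite('pics/s2.png',cv2.resize(p[170:320,170:370],None,fx=3,fy=3,interpolation=cv2.INTER_CUBIC))
a=cv2.imread('pics/w2.png');b=cv2.imread('pics/s2.png');b=cv2.resize(b,(400,300));a=cv2.resize(a,(400,300));cv2.imwrite('pics/m2.png',np.hstack([a,b]))
E
```

```text
3.25 [0.4743 0.0669 0.0598] [-0.22046307  0.47092827  1.99411828  0.50433391  0.68147182 -0.21916733]
stand [0.5072 0.1459] 0.0541 z 0.0349 56 56
egg sphere [0.4964 0.1219 0.0935] 0.0192 0.1151 6041
cup pts 1256 (array([0.48549596, 0.09630363]), np.float64(0.019954200588197933))
offset needed [0.0108 0.024 ] 0.0263 az 65.8
```

View pics/m2.png

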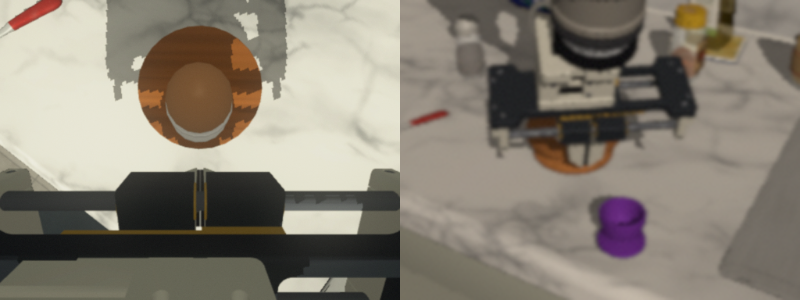

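The wrist half shows the egg and cup at about (198,95) on the stand at (200,88), with the closed fingers centred on them at (200,195). The scene half shows the fingers just short of the stand and the purple cup clear. Next I lower to about 3 mm over the top level and approach.

{"method": "drive_tool", "body": {
  "rows": [
    {"turn": [0,0,0],"slide": [-0.009,0,0.0285],"grip": 0},
    {"turn": [0,0,0],"slide": [0.01,0,0.035],"grip": 0},
    {"turn": [0,0,0],"slide": [0.03,0,0.041],"grip": 0},
    {"turn": [0,0,0],"slide": [0.05,0,0.048],"grip": 0},
    {"turn": [0,0,0],"slide": [0.062,0,0.0515],"grip": 0},
    {"turn": [0,0,0],"slide": [0.067,0,0.053],"grip": 0},
    {"turn": [0,0,0],"slide": [0.067,0,0.053],"grip": 0},
    {"turn": [0,0,0],"slide": [0.067,0,0.053],"grip": 0}
  ]
}}

```text
time_s: 4.15
tool_pos: [0.48, 0.0814, 0.0528]
tcp_rot: [[0.368, 0.922, 0.12], [0.877, -0.387, 0.285], [0.309, 0.0, -0.951]]
wrist_force: [0.4, -0.1, 0.1]
opening: 0.0003
grasp_force: 0.0
```

```bash
python3 w.py 3
```

```text
4.15 [0.48   0.0814 0.0528] [-0.18484649  0.4915957   1.98391036  0.51299202  0.66305689 -0.19424758]
stand [0.5072 0.146 ] 0.0541 z 0.0349 55 55
egg sphere [0.494  0.1163 0.0983] 0.0171 0.118 6735
cup pts 897 (array([0.48920624, 0.10427831]), np.float64(0.014988756001058754))
offset needed [0.0132 0.0296] 0.0324 az 66.0
```

View pics/w3.png

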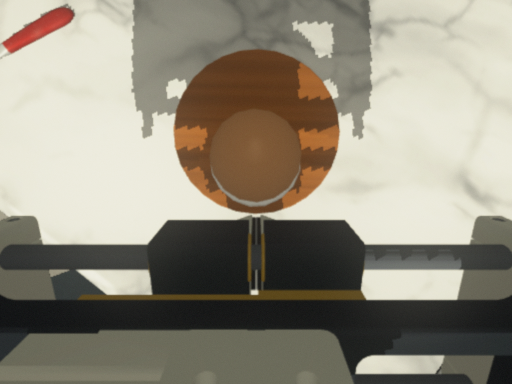

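The fingers at (256,225) are just short of the cup at (256,160), centred sideways, and nothing has moved. Now the slow push, 1 mm per row.

{"method": "drive_tool", "body": {
  "rows": [
    {"turn": [0,0,0],"slide": [0.006,0,-0.0023],"grip": 0},
    {"turn": [0,0,0],"slide": [0.0107,0,-0.0007],"grip": 0},
    {"turn": [0,0,0],"slide": [0.0155,0,0.0008],"grip": 0},
    {"turn": [0,0,0],"slide": [0.0202,0,0.0024],"grip": 0},
    {"turn": [0,0,0],"slide": [0.025,0,0.0039],"grip": 0},
    {"turn": [0,0,0],"slide": [0.0297,0,0.0055],"grip": 0},
    {"turn": [0,0,0],"slide": [0.0345,0,0.007],"grip": 0},
    {"turn": [0,0,0],"slide": [0.0392,0,0.0086],"grip": 0},
    {"turn": [0,0,0],"slide": [0.044,0,0.0101],"grip": 0},
    {"turn": [0,0,0],"slide": [0.0488,0,0.0117],"grip": 0},
    {"turn": [0,0,0],"slide": [0.0535,0,0.0132],"grip": 0},
    {"turn": [0,0,0],"slide": [0.0583,0,0.0147],"grip": 0}
  ]
}}

```text
time_s: 5.4
tool_pos: [0.4846, 0.0926, 0.0536]
tcp_rot: [[0.368, 0.922, 0.12], [0.877, -0.387, 0.285], [0.309, -0.0, -0.951]]
wrist_force: [-0.7, -0.8, 0.6]
opening: 0.0008
grasp_force: 0.6
```

```bash
cat >> w.py <<'E'
g=np.zeros(d.shape,bool);g[215:]=True
f=P[near&~g&(P[...,2]>.088)&(P[...,2]<.12)];print('egg pts above row215',len(f),f.max(0).round(4))
if len(f)>50:
    A=np.c_[2*f,np.ones(len(f))];t=np.linalg.lstsq(A,(f**2).sum(1),rcond=None)[0];print('egg2',t[:3].round(4),'to go tool x,y',((cc-t[:2])@np.array([[.387,.922],[.922,-.387]])).round(4))
E
python3 w.py 4
```

```text
5.4 [0.4846 0.0926 0.0536] [-0.15805309  0.49571335  1.97079935  0.50981121  0.66276415 -0.1634551 ]
stand [0.5072 0.146 ] 0.0541 z 0.0349 45 45
egg sphere [0.4823 0.1257 0.1009] 0.023 0.118 6611
cup pts 699 (array([0.49291391, 0.11333424]), np.float64(0.014617932668018068))
offset needed [0.0249 0.0203] 0.0322 az 39.2
egg pts above row215 6494 [0.5189 0.1471 0.1148]
egg2 [0.4992 0.1277 0.0943] to go tool x,y [0.02   0.0003]
```

View pics/w4.png

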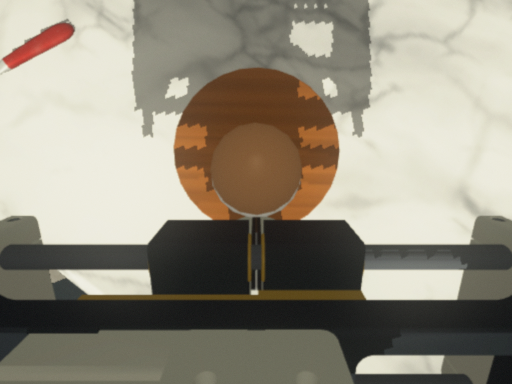

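The cup at (256,170) slid about 6 mm on the predicted line, still upright. About 20 mm to go, so I continue.

{"method": "drive_tool", "body": {
  "rows": [
    {"turn": [0,0,0],"slide": [0.0048,0,0.0015],"grip": 0},
    {"turn": [0,0,0],"slide": [0.0095,0,0.0031],"grip": 0},
    {"turn": [0,0,0],"slide": [0.0143,0,0.0046],"grip": 0},
    {"turn": [0,0,0],"slide": [0.019,0,0.0062],"grip": 0},
    {"turn": [0,0,0],"slide": [0.0238,0,0.0077],"grip": 0},
    {"turn": [0,0,0],"slide": [0.0285,0,0.0093],"grip": 0},
    {"turn": [0,0,0],"slide": [0.0333,0,0.0108],"grip": 0},
    {"turn": [0,0,0],"slide": [0.038,0,0.0124],"grip": 0},
    {"turn": [0,0,0],"slide": [0.0428,0,0.0139],"grip": 0},
    {"turn": [0,0,0],"slide": [0.0476,0,0.0155],"grip": 0},
    {"turn": [0,0,0],"slide": [0.0523,0,0.017],"grip": 0},
    {"turn": [0,0,0],"slide": [0.0571,0,0.0185],"grip": 0}
  ]
}}

```text
time_s: 6.65
tool_pos: [0.4893, 0.1036, 0.0536]
tcp_rot: [[0.368, 0.922, 0.12], [0.877, -0.387, 0.285], [0.309, -0.0, -0.951]]
wrist_force: [-0.0, -1.1, -0.7]
opening: 0.0001
grasp_force: 0.6
```

```bash
python3 w.py 5
```

```text
6.65 [0.4893 0.1036 0.0536] [-0.13189393  0.50170083  1.95759395  0.50726465  0.66105271 -0.13442384]
stand [0.5072 0.146 ] 0.0541 z 0.0349 43 43
egg sphere [0.4736 0.1251 0.1267] 0.042 0.118 6945
cup pts 710 (array([0.49779565, 0.12450178]), np.float64(0.014563900073508478))
offset needed [0.0336 0.0209] 0.0396 az 31.9
egg pts above row215 6471 [0.5239 0.158  0.115 ]
egg2 [0.5043 0.1385 0.0943] to go tool x,y [ 0.008  -0.0002]
```

View pics/w5.png

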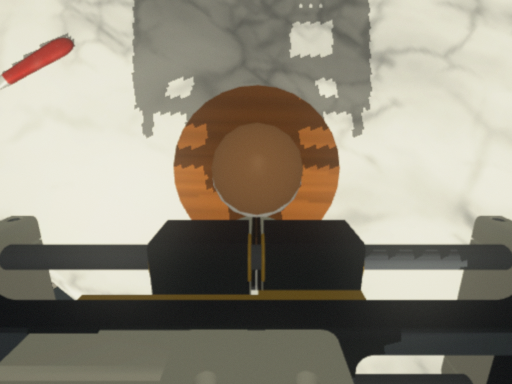

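The cup at (256,170) now sits near the stand's centre and everything is steady. One 8 mm push remains, then I back off horizontally.

{"method": "drive_tool", "body": {
  "rows": [
    {"turn": [0,0,0],"slide": [0.0048,0,0.0015],"grip": 0},
    {"turn": [0,0,0],"slide": [0.0095,0,0.0031],"grip": 0},
    {"turn": [0,0,0],"slide": [0.0143,0,0.0046],"grip": 0},
    {"turn": [0,0,0],"slide": [0.019,0,0.0062],"grip": 0},
    {"turn": [0,0,0],"slide": [0.0238,0,0.0077],"grip": 0},
    {"turn": [0,0,0],"slide": [0.0285,0,0.0093],"grip": 0},
    {"turn": [0,0,0],"slide": [0.0333,0,0.0108],"grip": 0},
    {"turn": [0,0,0],"slide": [0.038,0,0.0124],"grip": 0},
    {"turn": [0,0,0],"slide": [0.038,0,0.0124],"grip": 0}
  ]
}}

```text
time_s: 7.6
tool_pos: [0.4924, 0.1111, 0.0536]
tcp_rot: [[0.368, 0.922, 0.12], [0.877, -0.387, 0.285], [0.309, 0.0, -0.951]]
wrist_force: [-0.3, -0.6, 0.1]
opening: 0.0005
grasp_force: 0.4
```

{"method": "drive_tool", "body": {
  "rows": [
    {"turn": [0,0,0],"slide": [-0.005,0,-0.0015],"grip": 0},
    {"turn": [0,0,0],"slide": [-0.015,0,-0.0047],"grip": 0},
    {"turn": [0,0,0],"slide": [-0.05,0,-0.017],"grip": 0},
    {"turn": [0,0,0],"slide": [-0.12,0,-0.041],"grip": 0},
    {"turn": [0,0,0],"slide": [-0.22,0,-0.074],"grip": 0},
    {"turn": [0,0,0],"slide": [-0.22,0,-0.074],"grip": 0},
    {"turn": [0,0,0],"slide": [-0.22,0,-0.2],"grip": 0},
    {"turn": [0,0,0],"slide": [-0.22,0,-0.4],"grip": 0},
    {"turn": [0,0,0],"slide": [-0.22,0,-0.5],"grip": 0},
    {"turn": [0,0,0],"slide": [-0.22,0,-0.5],"grip": 0},
    {"turn": [0,0,0],"slide": [-0.22,0,-0.5],"grip": 0}
  ]
}}

```text
time_s: 8.7
tool_pos: [0.4642, 0.044, 0.135]
tcp_rot: [[0.369, 0.922, 0.12], [0.877, -0.388, 0.285], [0.309, 0.0, -0.951]]
wrist_force: [-0.5, -0.2, 0.6]
opening: 0.0003
grasp_force: 0.0
```

```bash
python3 w.py 6
```

```text
8.7 [0.4642 0.044  0.135 ] [-0.27806519  0.32352588  1.94172669  0.40982211  0.87966729 -0.143888  ]
stand [0.507  0.1456] 0.0543 z 0.0349 45 45
egg sphere [0.5075 0.146  0.0928] 0.0197 0.1145 2475
cup pts 880 (array([0.50731497, 0.14566738]), np.float64(0.021378545451345973))
offset needed [-0.0005 -0.0004] 0.0006 az -142.1
egg pts above row215 2409 [0.5275 0.1626 0.1145]
egg2 [0.5075 0.146  0.0933] to go tool x,y [-0.0005 -0.0003]
```

View pics/w6.png

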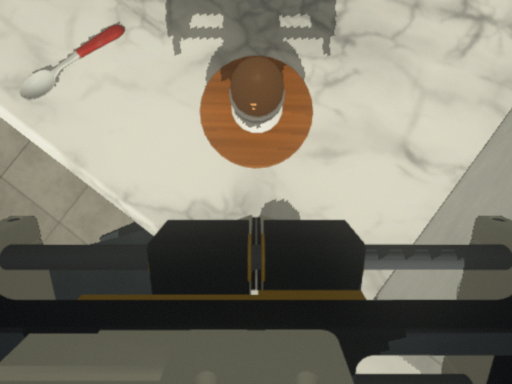

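The cup and egg stand upright at about (257,95) in the middle of the stand at (257,110), and the measured offset is under 1 mm. The fingers are clear, so I'm handing in.

```bash
python3 -c "
from cell import arm
print(arm.hand_in())"
```

```text
the job is handed in; nothing more can be done
None
```

The egg cup, egg seated, stands upright in the middle of the stand, within about 1 mm of centre by the wrist camera; I handed the job in at about 9 s and got no verdict back.

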